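Bolt the battery in and hold the cover over its screw holes

ROBOT

A 6-joint arm with a two-finger parallel gripper is mounted at the origin on a cart in front of the work surface, level with it; the furniture and walls round the work are solid. World frame = base frame: x ahead of the robot, y to its left, z up, the work surface at z = 0. Lengths are in m, angles in rad, forces in N, time in s.
With the tool pointing down it reaches from about 0.3 to 0.875 m from the base axis. Payload 4.2 kg.
Tool frame: the origin (TCP) lies on the centre line of the jaws, within the pads' length; the fingertips stand 14 mm ahead of it and the grasp point (between the pads) lies 5 mm behind it; z points along the fingers, y is the line along which they close (so a half turn about z gives the same grasp; the last joint's range is limited). The gripper opens to 85 mm and grips with 20 to 120 N. Pads are 22 mm wide; open, the fingers measure 114 mm over their backs; the gripper's body (76 mm by 85 mm) begins 54 mm behind the grasp point. The pads swing forward as they close: fully open they stand 13 mm farther back than shut.
Start: joints at [1.138, 0.32, 1.565, -0, 1.257, -0.02], TCP at [0.231, 0.527, 0.245] pointing down, gripper open.
Joint ranges: [-3.11, 3.11], [-0.84, 2.01], [0.21, 2.61], [-1.34, 4.49], [0.05, 2.63], [-2.56, 2.56]. Speed limits (rad/s): [2.57, 2.57, 3.14, 3.14, 3.14, 3.14].

INTERFACE

Orientations are given as a 3x3 rotation matrix whose columns are the frame's x, y, z axes.
In Python, from rig import reach, move_l, move_joints, gripper_to, sleep, ik, snapshot, get_calibration, Unreachable, finish_job, get_t, get_joint_pos, get_joint_vel, get_effort, get_position, get_orientation, get_ft_force, get_moment, get_finger_gap, get_gripper_force gives the robot as it stands. Calls block until the motion is done:
- reach(position, orientation): joint-space move of the TCP to a pose.
- move_l(position, rotation=None, feed=0.15, contact_N=None): straight line of the TCP; rotation=None keeps the orientation; feed is the mean speed in m/s. With contact_N (N) it stops when the force on the tool has changed by that much, and returns True; else False.
- move_joints(angles): joint-space move.
- gripper_to(opening, grip_force=None): finger opening in m; grip_force is the grip in N (None keeps the last); returns when the fingers have stopped.
- sleep(seconds).
- ik(position, orientation): joint angles nearest the present ones, or None.
- snapshot(name): name is "side" or "top" or "wrist"; returns the picture (384x512x3 uint8, blue, green, red); there is no depth.
- get_calibration(name): a dict with "fx", "fy", "cx", "cy" (pixels), "dist_coeffs" ([k1, k2, p1, p2, k3] as OpenCV has them; the pictures are not rectified), "cam_to_world" (4x4, takes a point from camera to world coordinates); the wrist camera has in their place "T_tool_cam" (4x4, takes a point from camera to tool coordinates, whose origin is the TCP and whose axes are the flange's). Camera axes: x right, y up, looking along -z (the intrinsics and any distortion apply to the point x, -y, -z); pixel columns grow to the right and rows downward; lengths in m; the calibration is good to about 2 mm. A picture is of the moment at which its call begins: read the wrist's pose just before it. get_calibration takes no time and is no camera call.
A pose or a line that the arm cannot do raises Unreachable and nothing moves.
- finish_job(): hands the job in; it is judged then, once.
Readings, each from a call of its own:
- get_t(): time.
- get_joint_pos(): joint angles.
- get_joint_vel(): joint speeds.
- get_effort(): joint torques, N m.
- get_position(): TCP position.
- get_orientation(): TCP orientation.
- get_ft_force(): force on the tool from outside, world axes, zero at the start.
- get_moment(): the same for the moment, N m.
- get_finger_gap(): finger opening in m.
- get_gripper_force(): force on a finger pad.
Only numpy, scipy, OpenCV 4.12 (cv2) and the standard library are available. Lean on these libraries where they do the work, as an engineer would, in place of code of your own. Each camera call takes 0.05 s, during which the arm holds its last target. There are 200 camera calls.

TASK

The back-up power unit stands open with a new battery in it: first slide the retaining bolt fully home through the keeper loop on the battery. Then pick up the cover plate by its handle and hold it level and still over the open unit, about 15 mm above the rim and never touching the unit, with each of its five screw holes straight above its threaded hole (three at one end, two at the other), so that a colleague can slip the seal in and start the screws. Finish while still holding it there, and leave the screwdriver, the dish of screws and the bottle where they are.

Things in the scene. Friction and masses are not known exactly. Their poses are not given: they have to be found in the camera images.
- power_unit: back-up power unit: open-topped grey sheet-metal case 150 (x) x 200 (y) x 95 mm high, fixed on the bench, left or right, yaw within 0.35 rad; origin centre of underside, z up; -x side is the front panel with switch and outlet. Rim top at z = 95; inward flange leaves an opening 126 (x) x 160 (y). Five 6 mm threaded holes in the rim: three at the +y end, two at the -y end. Black battery inside at -y
- retaining_bolt (a joint): travel (m) of the steel retaining bolt along the unit's -y, on its centre line x = 0, from the shelf in the +y half through the keeper loop on top of the battery in the -y half: 0 fully drawn back, 0.034 fully home at its stop (tip 14 mm out of the far side of the loop). Starts at 0 to 8 mm; slides stiffly (about 3 N) and stays where it is left
- bolt_knob (a point): centre of the top of the bolt's upright steel knob, the part to pinch or push: 11.6 mm diameter over its upper 11 mm, thinner neck below; top at z = 88.5 mm, 6.5 mm below the rim. At joint value q (mm) it is at x = 0, y = 52 - q in the unit's frame. Within 60 mm of it nothing but the case's rim and walls stands higher than z = 74 mm
- cover: the unit's cover plate: grey-painted metal 150 (x) x 200 (y) x 4 mm, 0.26 to 0.48 kg, lying flat on the bench, yaw within 0.8 rad, so its three-hole end lies more or less to the left, like the unit's; origin centre of underside, z up, balanced about its middle. Five 9 mm through holes, three at the +y end, two at the -y end, same pattern as the unit's. Black carrying handle on top
- cover_handle (a point): centre of the bar of the cover's handle, 42 mm above the plate's underside, over its centre: the bar is 14 mm wide (x), 14 mm high (35 to 49 mm above the underside), 102 mm long along the cover's y, flat on both sides, with 31 mm of free space under it between its two legs
- kidney_dish: bystander: light grey kidney dish 92 x 199 x 31 mm with the five screws in it, at the back; origin at the centre of its underside
- screwdriver: bystander: black-handled screwdriver 190 mm long lying between the two working places, pointing away from the robot; origin under its middle
- antiseptic: bystander: amber dropper bottle, 57 mm wide, 166 mm tall, standing at the back; origin at the centre of its underside
- unit_hole_a (a point): mouth of a threaded hole in the rim, on the rim's top face (z = 95 mm above the bench), at the three-hole (+y) end, x = -60, y = +90 mm in the unit's frame
- cover_hole_a (a point): centre of a screw hole of the cover, on the cover's underside, at the three-hole (+y) end, x = -60, y = +90 mm in the cover's frame; belongs over unit_hole_a
- unit_hole_b (a point): mouth of a threaded hole in the rim, on the rim's top face (z = 95 mm above the bench), at the three-hole (+y) end, in the middle, x = 0, y = +90 mm in the unit's frame
- cover_hole_b (a point): centre of a screw hole of the cover, on the cover's underside, at the three-hole (+y) end, in the middle, x = 0, y = +90 mm in the cover's frame; belongs over unit_hole_b
- unit_hole_c (a point): mouth of a threaded hole in the rim, on the rim's top face (z = 95 mm above the bench), at the three-hole (+y) end, x = +60, y = +90 mm in the unit's frame
- cover_hole_c (a point): centre of a screw hole of the cover, on the cover's underside, at the three-hole (+y) end, x = +60, y = +90 mm in the cover's frame; belongs over unit_hole_c
- unit_hole_d (a point): mouth of a threaded hole in the rim, on the rim's top face (z = 95 mm above the bench), at the two-hole (-y) end, x = -60, y = -90 mm in the unit's frame
- cover_hole_d (a point): centre of a screw hole of the cover, on the cover's underside, at the two-hole (-y) end, x = -60, y = -90 mm in the cover's frame; belongs over unit_hole_d
- unit_hole_e (a point): mouth of a threaded hole in the rim, on the rim's top face (z = 95 mm above the bench), at the two-hole (-y) end, x = +60, y = -90 mm in the unit's frame
- cover_hole_e (a point): centre of a screw hole of the cover, on the cover's underside, at the two-hole (-y) end, x = +60, y = -90 mm in the cover's frame; belongs over unit_hole_e

How it is judged:
On the way, in this order (a step that is already met when the one before it is completed fails the run):
1. the retaining bolt is fully home in the keeper while the cover still lies on the bench (value of joint retaining_bolt above 0.031 m and height (world z) of cover below 0.02 m), for 0.2 s.
2. the cover is picked up by the gripper, clear above the unit's height, with the bolt still home (value of joint retaining_bolt above 0.031 m and height (world z) of cover above 0.095 m and contact force between the fingers and cover above 1 N), for 0.1 s.
At the end, for the whole second after the job is handed in: the retaining bolt is home to within 3 mm of its stop; each of the five cover holes is within 4 mm sideways of its threaded hole and its underside 6 to 25 mm above the rim; the cover is level within 0.06 rad, still (under 20 mm/s), gripped by the fingers and not touching the unit (value of joint retaining_bolt above 0.031 m and horizontal distance between cover_hole_a and unit_hole_a below 0.004 m and z of cover_hole_a in the frame of unit_hole_a between 0.006 and 0.025 m and horizontal distance between cover_hole_b and unit_hole_b below 0.004 m and z of cover_hole_b in the frame of unit_hole_b between 0.006 and 0.025 m and horizontal distance between cover_hole_c and unit_hole_c below 0.004 m and z of cover_hole_c in the frame of unit_hole_c between 0.006 and 0.025 m and horizontal distance between cover_hole_d and unit_hole_d below 0.004 m and z of cover_hole_d in the frame of unit_hole_d between 0.006 and 0.025 m and horizontal distance between cover_hole_e and unit_hole_e below 0.004 m and z of cover_hole_e in the frame of unit_hole_e between 0.006 and 0.025 m and angle between cover's own z axis and vertical below 0.06 rad and linear speed of cover below 0.02 m/s and angular speed of cover below 0.15 rad/s and contact force between the fingers and cover above 1 N and contact force between cover and power_unit below 0.1 N); the arm keeps its last pose, push and grip.
It fails at once if the cover touches the unit (contact force between cover and power_unit above 1 N).
It fails at once if the kidney dish is moved by more than 20 mm (distance of kidney_dish from where it was at the start of the episode above 0.02 m).
It fails at once if the screwdriver is moved by more than 20 mm (distance of screwdriver from where it was at the start of the episode above 0.02 m).
It fails at once if the dropper bottle is moved by more than 20 mm (distance of antiseptic from where it was at the start of the episode above 0.02 m).
It also fails if it takes over 54 s, if anything falls off the work surface, if the arm or the gripper's body presses on something with over 40 N, if the wrist force passes 120 N, or if a joint passes its speed limit or range.

## Working session

There is one attempt and no reset: what is moved stays moved. The work goes in short steps, each a Python script; the robot and the scene stay as the last script left them, time stands still between calls to the robot, and variables do not carry over. Pictures are saved under pics/ and viewed, at most 13 in all, crops included, and the job is handed in when it is done.

```bash
ls; mkdir -p pics; python3 - <<'E'
from rig import *
import cv2,numpy as np
for n in("top","side"):
    cv2.imwrite(f"pics/{n}0.png",snapshot(n)); c=get_calibration(n); print(n,c)
print(get_calibration("wrist"),get_t(),get_orientation())
E
```

```text
pics
top {'fx': 422.41857514137996, 'fy': 422.41857514137996, 'cx': 254.2966449906024, 'cy': 195.2778867304166, 'dist_coeffs': array([-0.1368027,  0.       ,  0.       ,  0.       ,  0.       ]), 'cam_to_world': array([[ 0.01452969,  0.98143183, -0.19126016,  0.32804093],
       [-0.99968824,  0.01814289,  0.01715387, -0.02739821],
       [ 0.02030537,  0.19095129,  0.98138947,  1.09523986],
       [ 0.        ,  0.        ,  0.        ,  1.        ]])}
side {'fx': 482.102230306976, 'fy': 482.102230306976, 'cx': 250.22002966706373, 'cy': 190.0002554455005, 'dist_coeffs': array([-0.08487952,  0.        ,  0.        ,  0.        ,  0.        ]), 'cam_to_world': array([[ 0.99946641, -0.03173816,  0.00771941,  0.52936806],
       [ 0.02070912,  0.43296618, -0.90117225, -1.20977151],
       [ 0.0252593 ,  0.90085125,  0.43339242,  0.64648078],
       [ 0.        ,  0.        ,  0.        ,  1.        ]])}
{'fx': 293.5025724484932, 'fy': 293.5025724484932, 'cx': 259.2261094661004, 'cy': 190.8405277672922, 'dist_coeffs': array([-0.01502642,  0.        ,  0.        ,  0.        ,  0.        ]), 'T_tool_cam': array([[-5.88696532e-04,  9.46098480e-01,  3.23878557e-01,
         8.37477725e-02],
       [ 9.99999784e-01,  6.51242324e-04, -8.47322789e-05,
         7.47337511e-04],
       [-2.91088504e-04,  3.23878437e-01, -9.46098659e-01,
        -1.27349590e-01],
       [ 0.00000000e+00,  0.00000000e+00,  0.00000000e+00,
         1.00000000e+00]])} 0.1 [[-9.16003568e-01  4.01169557e-01 -6.71488871e-04]
 [ 4.01170117e-01  9.16002435e-01 -1.44106749e-03]
 [ 3.69730360e-05 -1.58940423e-03 -9.99998736e-01]]
```

View pics/top0.png

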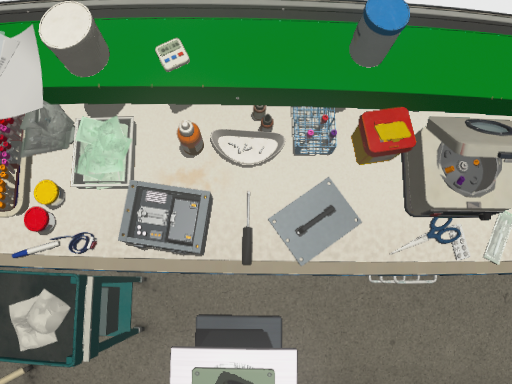

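View pics/side0.png

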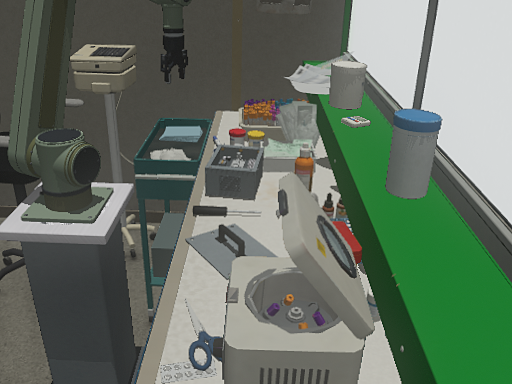

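The top picture shows the unit at about (165,217), the cover at about (315,220), the screwdriver at (247,228), the dish at (247,148) and the bottle at (189,138). The side picture confirms that the arm is clear. I'll look at both parts with the wrist camera next.

```bash
cat > h.py <<'E'
from rig import *
import cv2,numpy as np
def cam(n):
    c=get_calibration(n)
    K=np.array([[c["fx"],0,c["cx"]],[0,c["fy"],c["cy"]],[0,0,1]])
    if n=="wrist":
        T=np.eye(4);T[:3,:3]=get_orientation();T[:3,3]=get_position();M=T@c["T_tool_cam"]
    else: M=np.array(c["cam_to_world"])
    return K,np.array(c["dist_coeffs"]),M
def rays(C,px):
    K,D,M=C
    u=cv2.undistortPoints(np.float64(px).reshape(-1,1,2),K,D).reshape(-1,2)
    d=np.c_[u[:,0],-u[:,1],-np.ones(len(u))]@M[:3,:3].T
    return M[:3,3],d
def onz(C,px,z):
    o,d=rays(C,px); return o+d*((z-o[2])/d[:,2])[:,None]
def tri(Cs,pxs):
    # midpoint triangulation of N matching points over several views
    rs=[rays(C,p) for C,p in zip(Cs,pxs)]; out=[]
    for i in range(len(rs[0][1])):
        A=0;b=0
        for o,d in rs:
            v=d[i]/np.linalg.norm(d[i]);P=np.eye(3)-np.outer(v,v);A=A+P;b=b+P@o
        out.append(np.linalg.solve(A,b))
    return np.array(out)
def proj(C,P):
    K,D,M=C
    p=(np.atleast_2d(P)-M[:3,3])@M[:3,:3]
    p=p*[1,-1,-1]
    return cv2.projectPoints(p,np.zeros(3),np.zeros(3),K,D)[0].reshape(-1,2)
def Rz(a): # tool down, tool y along unit/cover x at yaw a, tool x along its y
    c,s=np.cos(a),np.sin(a)
    return np.array([[-s,c,0],[c,s,0],[0,0,-1.]])
HOLES=np.array([[-60,90],[0,90],[60,90],[-60,-90],[60,-90]])/1000
def fit(P): # world xy of holes a..e -> yaw, centre, residuals
    Q=P[:,:2]-P[:,:2].mean(0);H=HOLES-HOLES.mean(0)
    a=np.arctan2((H[:,0]*Q[:,1]-H[:,1]*Q[:,0]).sum(),(H*Q).sum())
    R=np.array([[np.cos(a),-np.sin(a)],[np.sin(a),np.cos(a)]])
    c=P[:,:2].mean(0)-R@HOLES.mean(0)
    return a,c,np.linalg.norm(HOLES@R.T+c-P[:,:2],axis=1)
E
python3 - <<'E'
from h import *
C=cam("top")
u=onz(C,[(127,182),(212,188),(119,243),(206,254)],.095);print(u)
k=onz(C,[(331,178),(361,218),(302,263),(268,220)],.004);print(k)
uc=u.mean(0);v=u[0]-u[1];a=np.arctan2(-v[0],v[1]);kc=k.mean(0);v=k[3]-k[0];b=np.arctan2(-v[0],v[1]);print(uc,a,kc,b)
np.save("C.npy",0)
import pickle;V={}
def shot(n,c,yaw,z,off):
    R=Rz(yaw);p=np.array([c[0],c[1],z])+R[:,0]*off
    reach(p,R);sleep(.2);C=cam("wrist");I=snapshot("wrist");V[n]=(C,I);cv2.imwrite(f"pics/{n}.png",I)
shot("u1",uc,a,.235,-.02);shot("u2",uc,a,.235,.05)
shot("k1",kc,b,.16,-.03);shot("k2",kc,b,.16,.04)
pickle.dump(V,open("V.pkl","wb"))
cv2.imwrite("pics/ua.png",np.hstack([cv2.resize(V[n][1],None,fx=.78,fy=.78) for n in("u1","k1")]))
print(get_t())
E
```

```text
[[0.5502795  0.26672534 0.095     ]
 [0.53901885 0.05771246 0.095     ]
 [0.401148   0.27592417 0.095     ]
 [0.3800591  0.06677069 0.095     ]]
[[ 0.5916107  -0.25109031  0.004     ]
 [ 0.48474829 -0.3293932   0.004     ]
 [ 0.36556484 -0.17173776  0.004     ]
 [ 0.47574323 -0.08313814  0.004     ]]
[0.46762636 0.16678316 0.095     ] -0.053823331381019364 [ 0.47941677 -0.20883985  0.004     ] 0.6039041892231173
5.1833
```

View pics/u1.png

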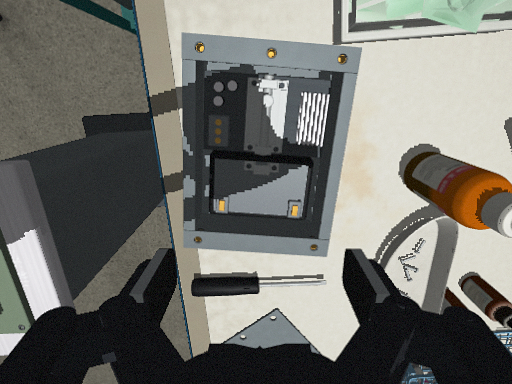

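View pics/k1.png

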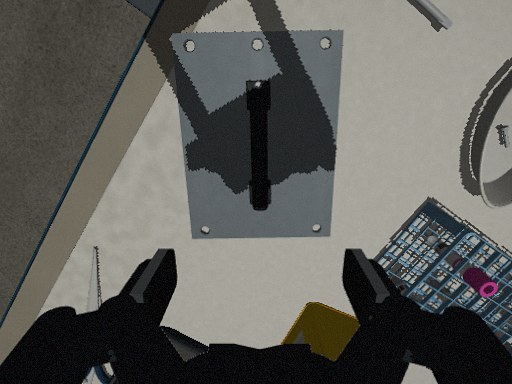

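In u1 the unit's brass holes are at about (201,48), (271,54), (342,59), (197,240) and (314,247), with the bolt knob near (268,100). In k1 the cover's holes are at about (190,46), (257,45), (325,43), (205,229) and (316,228), with the handle bar running from (258,95) to (261,195).

```bash
cat >> h.py <<'E'
def refine(I,px,r=9,show=False):
    # centroid of the warm (brass / bench) blob near each predicted pixel
    out=[]
    W=np.clip(I[:,:,2].astype(float)-I[:,:,0],-60,60)
    for x,y in px:
        x0,y0=int(round(x)),int(round(y))
        w=W[max(y0-r,0):y0+r+1,max(x0-r,0):x0+r+1]
        bg=np.median(w);m=w-bg;m[m<0.25*m.max()]=0
        n,L,st,ce=cv2.connectedComponentsWithStats((m>0).astype(np.uint8))
        k=1+np.argmax([m[L==i].sum() for i in range(1,n)])
        m=np.where(L==k,m,0);yy,xx=np.mgrid[:m.shape[0],:m.shape[1]]
        b=(L==k).astype(float)
        out.append((max(x0-r,0)+(b*xx).sum()/b.sum(),max(y0-r,0)+(b*yy).sum()/b.sum()))
        if show: print((round(out[-1][0],1),round(out[-1][1],1)),int(b.sum()),end=' ')
    if show: print()
    return np.array(out)
E
python3 - <<'E'
from h import *
import pickle;V=pickle.load(open("V.pkl","rb"))
G={"u":([(201,48),(271,54),(342,59),(197,240),(314,247)],.095),"k":([(190,46),(257,45),(325,43),(205,229),(316,228)],.002)}
for n,(g,z) in G.items():
    C1,I1=V[n+"1"];C2,I2=V[n+"2"]
    p1=refine(I1,g,show=True)
    p2=refine(I2,proj(C2,onz(C1,p1,z)),show=True)
    print(proj(C2,onz(C1,p1,z)).round(1).tolist())
    P=tri([C1,C2],[p1,p2]);print(P.round(4),fit(P))
    for C,p in((C1,p1),(C2,p2)):print(fit(onz(C,p,z)))
    r=(slice(0,250),slice(170,370))
cv2.imwrite("pics/z.png",np.hstack([cv2.resize(V["u1"][1][60:160,200:330],None,fx=3,fy=3,interpolation=0),cv2.resize(V["u2"][1][110:210,200:330],None,fx=3,fy=3,interpolation=0)]))
cv2.imwrite("pics/k2u2.png",np.hstack([V["u2"][1][:320,150:390],V["k2"][1][:320,150:390]]))
E
```

```text
(np.float64(199.6), np.float64(47.1)) 62 (np.float64(271.0), np.float64(52.9)) 70 (np.float64(341.7), np.float64(58.9)) 66 (np.float64(197.5), np.float64(238.8)) 34 (np.float64(313.1), np.float64(246.6)) 34 
(np.float64(204.2), np.float64(129.7)) 50 (np.float64(269.6), np.float64(134.5)) 50 (np.float64(334.8), np.float64(139.5)) 56 (np.float64(202.3), np.float64(293.8)) 24 (np.float64(309.8), np.float64(300.3)) 25 
[[204.2, 130.8], [269.8, 135.6], [334.8, 140.4], [202.0, 294.5], [309.5, 301.0]]
[[0.4228 0.2691 0.0911]
 [0.4823 0.2614 0.0911]
 [0.542  0.2537 0.0918]
 [0.3998 0.0905 0.0919]
 [0.5191 0.0746 0.0911]] (np.float64(-0.12830103858850284), array([0.47089349, 0.17199172]), array([0.00022236, 0.00016315, 0.00012425, 0.00011718, 0.00053416]))
(np.float64(-0.12898809650431067), array([0.47080221, 0.17252523]), array([0.0010729 , 0.00081145, 0.00093025, 0.00125427, 0.00134435]))
(np.float64(-0.12753894595363047), array([0.47096485, 0.17343566]), array([0.0010241 , 0.00078643, 0.00116386, 0.00139868, 0.00133528]))
(np.float64(189.4), np.float64(45.6)) 88 (np.float64(257.0), np.floa
[... 323 characters left out ...]
.4), np.float64(280.8)) 38 
[[194.9, 124.6], [257.3, 123.3], [320.0, 122.1], [208.8, 282.7], [312.5, 281.1]]
[[ 3.771e-01 -1.673e-01  1.200e-03]
 [ 4.257e-01 -1.323e-01  5.000e-04]
 [ 4.744e-01 -9.720e-02  1.000e-04]
 [ 4.765e-01 -2.905e-01  4.500e-02]
 [ 5.794e-01 -2.438e-01  3.000e-04]] (np.float64(0.6154124451298276), array([ 0.47698075, -0.2008976 ]), array([0.00531752, 0.00489251, 0.0044652 , 0.01886157, 0.00428412]))
(np.float64(0.6216481076182125), array([ 0.47797042, -0.20532371]), array([0.00052816, 0.00034412, 0.0004174 , 0.00058357, 0.00051248]))
(np.float64(0.6346216526181873), array([ 0.47927889, -0.20704346]), array([0.00304813, 0.00248918, 0.00170606, 0.00890958, 0.00271429]))
```

View pics/z.png

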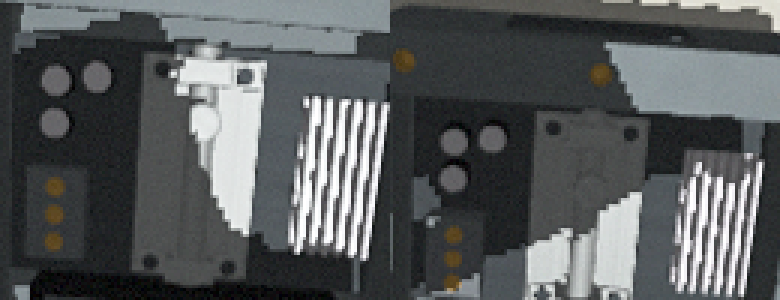

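View pics/k2u2.png

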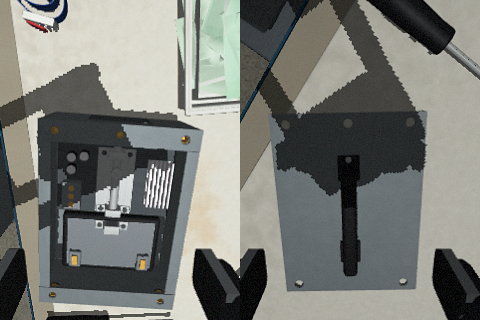

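The knob shows at u1 (268,100.7) and u2 (266.7,172.7). The right-hand crop shows the cover clear, with its hole d at about (208.8,282.7) in k2, so that one refine was an outlier. Now I'll triangulate the knob and push the bolt home.

```bash
python3 - <<'E'
from h import *
import pickle;V=pickle.load(open("V.pkl","rb"))
C1,I1=V["k1"];C2,I2=V["k2"]
p1=refine(I1,[(190,46),(257,45),(325,43),(205,229),(316,228)]);p2=refine(I2,proj(C2,onz(C1,p1,.002)),r=6,show=True)
P=tri([C1,C2],[p1,p2]);print(P.round(4),fit(P))
# handle bar top: dark row-wise edges, centre line and ends triangulated roughly
pk=tri([V["u1"][0],V["u2"][0]],[[(268,100.7)],[(266.7,172.7)]])[0]
a,c=-.1283,np.array([.4709,.1720])
R=Rz(a);ux=R[:2,1];uy=R[:2,0]
d=pk[:2]-c;print("knob",pk,d@ux,d@uy)
q=.052-d@uy;print("q",q)
W=lambda x,y,z:np.r_[c+ux*x+uy*y,z]
gripper_to(.040,40)
yk=d@uy
reach(W(0,yk,.17),R)
print(move_l(W(0,yk,.0915),feed=.1,contact_N=8),get_position())
gripper_to(0.0,40);print("gap",get_finger_gap(),get_gripper_force(),get_ft_force(),get_t())
E
```

```text
(np.float64(195.1), np.float64(124.2)) 62 (np.float64(257.4), np.float64(123.0)) 68 (np.float64(319.9), np.float64(121.6)) 57 (np.float64(208.7), np.float64(282.5)) 38 (np.float64(312.5), np.float64(280.9)) 41 
[[ 3.770e-01 -1.672e-01  6.000e-04]
 [ 4.257e-01 -1.323e-01  8.000e-04]
 [ 4.744e-01 -9.720e-02  1.000e-04]
 [ 4.815e-01 -3.134e-01  1.100e-03]
 [ 5.793e-01 -2.436e-01  8.000e-04]] (np.float64(0.621434882917171), array([ 0.4780658 , -0.20536447]), array([1.59666662e-04, 1.04323383e-04, 8.07863394e-05, 1.90859962e-04,
       6.20744790e-05]))
knob [0.47822552 0.22257094 0.08120493] 0.0007948423719188728 0.05109257961409527
q 0.0009074203859047308
False [0.47792479 0.22276913 0.09199198]
gap 0.00931039072496865 39.19539424005052 [-1.55571155 -0.44101637  5.45789116] 8.4917
```

```bash
python3 - <<'E'
from h import *
R=get_orientation();p=get_position();a,c=-.1283,np.array([.4709,.1720]);uy=Rz(a)[:,0]
f0=get_ft_force()
print(move_l(p-uy*.038,feed=.04,contact_N=15),((get_position()[:2]-c)@uy[:2]),get_ft_force()-f0,get_finger_gap())
sleep(.2);C=cam("top");cv2.imwrite("pics/t1.png",cv2.resize(snapshot("top")[165:270,100:230],None,fx=5,fy=5))
print(((get_position()[:2]-c)@uy[:2]),get_ft_force()-f0,get_t())
E
```

```text
True 0.017985737174864343 [ 1.72119682  2.800395   -4.40637615] 0.00872233202829122
0.01804913968583156 [ 2.58198184 -0.92556228 -4.5305851 ] 9.5583
```

The line stopped on contact at y = 18.0 mm, which is where the knob should be when home. I'll release, back off and check with the wrist camera.

```bash
python3 - <<'E'
from h import *
R=get_orientation();p=get_position();a,c=-.1283,np.array([.4709,.1720]);Ru=Rz(a)
gripper_to(.04)
move_l(p+[0,0,.08],feed=.15)
import pickle
W=np.r_[c,0]
V={}
reach(W+[0,0,.235]-Ru[:,0]*.02,Ru);sleep(.2);V["b1"]=(cam("wrist"),snapshot("wrist"))
reach(W+[0,0,.235]-Ru[:,0]*.07,Ru);sleep(.2);V["b2"]=(cam("wrist"),snapshot("wrist"))
pickle.dump(V,open("B.pkl","wb"))
for n in V:
    k=proj(V[n][0],W+Ru[:,0]*.018+[0,0,.085])[0];print(n,k)
    x,y=k.astype(int); print(x-40,y-50)
    cv2.imwrite(f"pics/{n}z.png",cv2.resize(V[n][1][max(y-50,0):y+50,x-50:x+50],(400,400),interpolation=0))
cv2.imwrite("pics/bz.png",np.hstack([cv2.imread("pics/b1z.png"),cv2.imread("pics/b2z.png")]))
print(get_t())
E
```

```text
b1 [260.70679276 142.32961158]
220 92
b2 [259.32857778  87.18008871]
219 37
11.85
```

View pics/bz.png

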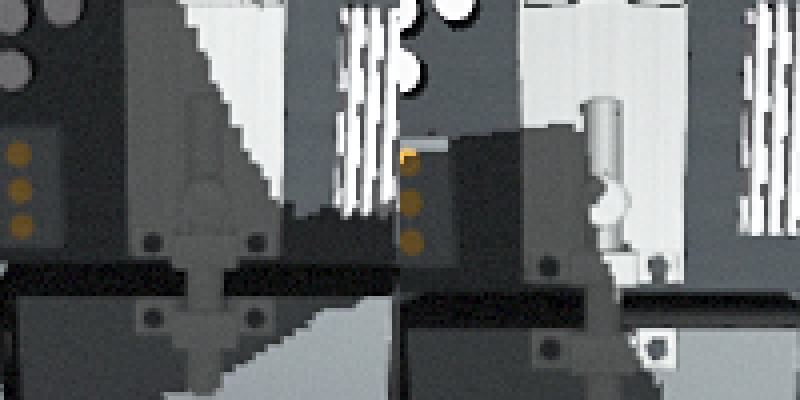

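The knob sits where y = 18 mm predicts (within about 1 px in both views) and the bolt runs through the loop, so it is home. Next is the cover: check the bar height from two views, grasp, lift and measure the plate in the hand.

```bash
python3 - <<'E'
from h import *
import pickle
V=pickle.load(open("V.pkl","rb"))
ends=[];Cs=[]
for n in("k1","k2"):
    C,I=V[n];m=(I.max(2)<45).astype(np.uint8)
    x,y=proj(C,[.478,-.2054,.042])[0]
    m[:, :int(x)-40]=0;m[:,int(x)+40:]=0
    N,L,st,ce=cv2.connectedComponentsWithStats(m);k=L[int(y),int(x)];s=st[k]
    Y,X=np.where(L==k);row=lambda r:X[Y==r]
    mid=row(int(y));print(n,s,mid.min(),mid.max(),(x,y))
    ends.append([(X[Y<Y.min()+3].mean(),Y.min()),(X[Y>Y.max()-3].mean(),Y.max())]);Cs.append(C)
    print(onz(C,[((mid.min()+mid.max())/2,int(y))],.049))
E_=tri(Cs,ends);print("bar ends",E_,E_.mean(0))
b,c=.6214,np.array([.4781,-.2054]);R=Rz(b)
gripper_to(.06,100)
p=get_position();move_l(p+[0,0,.03],feed=.2)
reach(np.r_[c,.16],R)
print(move_l(np.r_[c,.035],feed=.12,contact_N=8),get_position())
gripper_to(0,100);print(get_finger_gap(),get_gripper_force(),get_ft_force(),get_t())
E
```

```text
k1 [ 218   31   80  179 8050] 218 297 (np.float64(258.7511396825704), np.float64(153.7986372864404))
[[ 0.47595703 -0.20423842  0.049     ]]
k2 [ 219  112   80  164 5233] 252 266 (np.float64(259.10020580903165), np.float64(227.02922850205113))
[[ 0.47597373 -0.20261919  0.049     ]]
bar ends [[ 0.42876191 -0.118303    0.01069727]
 [ 0.5059978  -0.2448013   0.04731638]] [ 0.46737986 -0.18155215  0.02900682]
False [ 0.47866019 -0.20556608  0.035644  ]
0.012487087166837383 97.88535118103027 [-1.49370003 -0.46550746  5.30755377] 15.4083
```

The shadow corrupted one bar end. The other gave a height of 47 mm, and the grip closed on the bar (gap 12.5 mm, with the same under-reading as at the knob). Lifting now.

```bash
python3 - <<'E'
from h import *
p=get_position()
move_l([p[0],p[1],.10],feed=.1);sleep(.3)
C=cam("wrist");I=snapshot("wrist");T=snapshot("top");S=snapshot("side")
import pickle;pickle.dump((C,I,T,S,get_position(),get_orientation()),open("L.pkl","wb"))
cv2.imwrite("pics/lift.png",I)
print(get_finger_gap(),get_gripper_force(),get_ft_force(),get_moment(),get_position(),get_t())
R=Rz(.6214);h=np.array([[.4781,-.2054,.067]])+HOLES@np.array([R[:,1],R[:,0]])
print(proj(C,h).round(1))
E
```

```text
0.012359999063741326 97.4209213256836 [ 0.19711933  0.01134746 -3.42930552] [ 0.0045288  -0.03443518  0.01801074] [ 0.47806482 -0.20553092  0.09981629] 16.6583
[[141.3  79. ]
 [258.5  78.6]
 [375.9  78.8]
 [174.5 349.9]
 [343.3 349.8]]
```

View pics/lift.png

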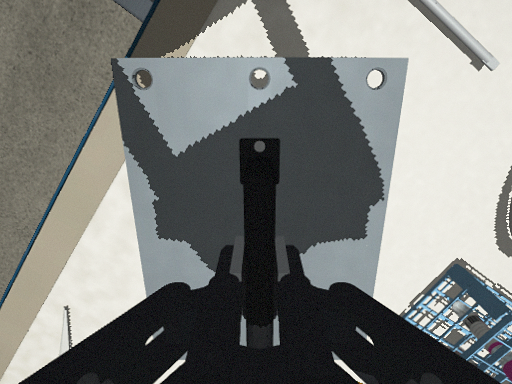

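The plate hangs straight in the hand: holes a, b and c are at (142.5,78), (260,78) and (376,78.5), within about 1 px of the prediction. I'll carry it over high, then measure it above the unit.

```bash
python3 - <<'E'
from h import *
import pickle
C,I,T,S,p,Rl=pickle.load(open("L.pkl","rb"))
P=onz(C,refine(I,[(142.5,78),(260,78),(376,78.5)],r=11,show=True),p[2]-.0336)
print("abc in tool",((P-p)@Rl).round(4).tolist())
a,c=-.1283,np.array([.4709,.1720]);R=Rz(a)
move_l([p[0],p[1],.24],feed=.15)
move_l(np.r_[c,.24],R,feed=.13)
move_l(np.r_[c,.165],R,feed=.08);sleep(.4)
print(get_position()-np.r_[c,.165],get_orientation()-R,get_t(),get_finger_gap())
Cw=cam("wrist");I=snapshot("wrist");T=snapshot("top");S=snapshot("side")
pickle.dump((Cw,I,T,S,get_position(),get_orientation()),open("M.pkl","wb"))
cv2.imwrite("pics/m.png",np.vstack([cv2.resize(T[150:290,90:240],(640,597)[:2])[:300],]) if 0 else np.hstack([cv2.resize(T[160:280,100:230],(400,370),interpolation=2),cv2.resize(S[110:230,180:310],(400,370),interpolation=2)]))
E
```

```text
(np.float64(143.5), np.float64(78.8)) 212 (np.float64(259.1), np.float64(77.9)) 232 (np.float64(374.6), np.float64(78.5)) 233 
abc in tool [[0.0902, -0.059, 0.0336], [0.0905, 0.0004, 0.0336], [0.0903, 0.0597, 0.0336]]
[5.00251798e-05 2.17741565e-05 1.71933696e-04] [[-3.06316488e-05  3.89303118e-06  3.39873375e-04]
 [ 3.93964717e-06  3.05882022e-05  1.09236772e-04]
 [ 1.51815187e-04  3.23107926e-04  6.37232936e-08]] 22.2833 0.012262148307080376
```

View pics/m.png

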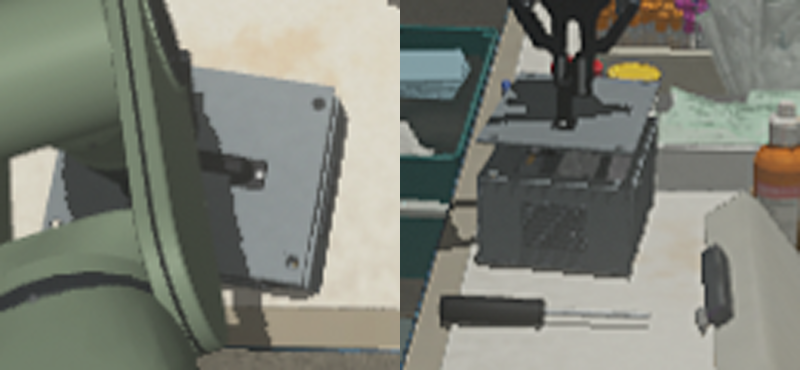

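The top crop shows cover holes e at about (319,103) and d at about (292,262); the side crop shows the plate level and clear of the rim. As an independent check, I'll compare these top-camera holes with the unit's holes in the first top picture.

```bash
python3 - <<'E'
from h import *
import pickle
Cw,I,T,S,p,R=pickle.load(open("M.pkl","rb"));C=cam("top");T0=cv2.imread("pics/top0.png")
a,c=-.1283,np.array([.4709,.1720]);B=np.array([Rz(a)[:,1],Rz(a)[:,0]])
U=np.r_[c,.095]+HOLES@B; pu=proj(C,U);ru=refine(T0,pu,r=4,show=True);print((ru-pu).round(1).tolist())
K=np.r_[c,.132]+HOLES@B; pk=proj(C,K)
g=T.max(2).astype(float)
for i in(3,4):
    x,y=pk[i].round().astype(int);w=g[y-6:y+7,x-6:x+7];m=np.clip(np.median(w)-w-25,0,None)
    yy,xx=np.mgrid[-6:7,-6:7];print(i,pk[i],(x+(m*xx).sum()/m.sum()-pk[i][0]).round(2),(y+(m*yy).sum()/m.sum()-pk[i][1]).round(2),(m>0).sum())
cv2.imwrite("pics/chk.png",np.hstack([cv2.resize(T0[170:265,110:220],(400,345),interpolation=0),cv2.resize(T[180:260,170:220],(250,400),interpolation=0)[:345]]))
E
```

```text
(np.float64(123.0), np.float64(234.7)) 7 (np.float64(127.5), np.float64(210.0)) 10 (np.float64(132.1), np.float64(186.1)) 8 (np.float64(196.7), np.float64(245.8)) 12 (np.float64(204.9), np.float64(196.7)) 9 
[[0.6, 0.7], [0.3, 0.5], [0.1, 0.7], [0.4, 0.4], [0.4, 0.6]]
3 [194.4171798  244.17296002] 1.66 -0.57 25
4 [203.01752291 193.02659151] 2.24 1.56 31
```

View pics/chk.png

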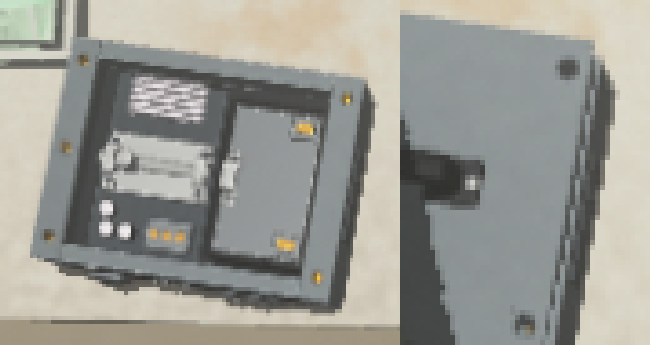

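Cover and unit holes agree to about 0.3 px (0.7 mm) in the same camera: e is at about (203.1,193.1) and d at about (194.5,244.5). I'll make a small correction, lower to 15 mm above the rim, check and hand in.

```bash
python3 - <<'E'
from h import *
a,c=-.1283,np.array([.4705,.1717]);R=Rz(a)
f0=get_ft_force()
hit=move_l(np.r_[c,.1456],R,feed=.03,contact_N=6);sleep(1.0)
cv2.imwrite("pics/fin.png",cv2.resize(snapshot("side")[110:230,180:310],(650,600)))
print(hit,get_position(),get_ft_force()-f0,get_gripper_force(),get_finger_gap(),abs(np.array(get_joint_vel())).max(),get_t())
E
```

```text
False [0.47049981 0.17171867 0.14559482] [-0.8826755   2.04258542  0.51959379] 97.42643594741821 0.012232426699169012 0.0013368337781568243 24.2833
```

View pics/fin.png

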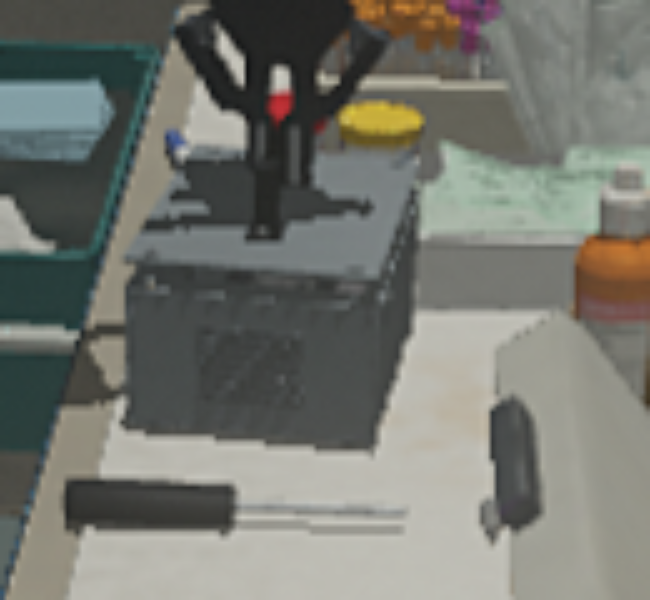

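The plate hovers level just above the rim with a visible gap (front edge at row 270, rim at row 290), and the bottle and screwdriver have not moved.

```bash
python3 -c "
from rig import *
print(finish_job())"
```

```text
the job is handed in; nothing more can be done
None
```

The bolt is home, and I handed the job in with the gripper holding the cover level and still about 15 mm above the rim; the holes I could check lined up to about 1 mm, but `finish_job()` returned no verdict.

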